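Slide a tissue cassette along the rail into the reading pocket

TASK

With the fingertips, push the orange tissue cassette across the plate until its long side lies flat against the dark rail, well before the pocket, then slide it along the rail, against it all the way, into the corner pocket until it is fully home against the white end stop and flush with the rail. Only push it: do not lift or tip it. Leave it resting there and do not disturb the blue cassette, the bottles or the tray.

Things in the scene. Friction and masses are not known exactly. Their poses are not given: they have to be found in the camera images.
- cassette_orange: the orange tissue cassette to be moved: a closed rigid box 30 (x) x 40 (y, long side) x 15 mm (height), about 35 g, with slots and a white strip on its lid; lies loose on the plate at first, its centre 6 to 9 cm from the rail and 11 to 23 cm from the end stop, turned up to 0.3 rad from the rail direction. Origin: centre of its underside; z up. Either end may lead.
- cassette_blue: a blue cassette of the same size, lying on the plate too, either nearer to the pocket or farther from it than the orange one; must stay where it is (within 10 mm). Origin: centre of its underside.
- reader_plate: fixed aluminium label-reading plate, 150 (x) x 300 (y) x 8 mm, on the worktop; origin: centre of its underside; its place varies and it is turned by up to 0.25 rad. A straight dark steel rail, 12 mm thick, 10 mm high above the plate, runs along its far (+x) side, parallel to its y. At its -y end (robot's right) a white end stop, 14 mm high above the plate, meets the rail squarely.
- cheek (a point): top of the dark cheek, 8 mm thick and 10 mm high above the plate, that forms the pocket's open side: parallel to the rail, 22 mm long from the end stop; the pocket between rail and cheek is 34 mm wide. Then it flares away from the rail over another 18 mm, so the pocket is entered along the rail. A seated cassette's rear end is level with the end of the flare, where the mouth is 41 mm wide.
- corner (a point): the inner corner of the pocket, where the rail's inner face, the end stop's inner face and the plate's top (8 mm above the worktop) meet. Axes parallel to the plate's: +y runs along the rail away from the end stop, -x points away from the rail over the plate, z up. A seated cassette, long side along the rail, has its origin at x = -15 mm, y = +20 mm, z = 0 from here.
- dropper_red: small white dropper bottle with a red cap, 23 mm across, 68 mm tall, on the worktop to the right of the plate; leave it alone. Origin: centre of its underside.
- stain_purple: purple stain bottle with a white cap, 38 mm across, 88 mm tall, on the worktop beyond the plate; leave it alone. Origin: centre of its underside. (Fixed furniture, not listed: a grey analyser 0.48 m tall stands left of the plate, from about y = 0.53 m on for x = 0.40 to 0.84 m; a microscope 0.43 m tall right of it, beyond x = 0.40 m and y = 0 to -0.22 m.)
- tray: clear slide tray with a green divider, 120 x 88 x 18 mm, on the worktop beyond the plate; leave it alone. Origin: centre of its underside.
Things that resemble listed ones, but are neither listed nor needed, are in the scene too. What is meant by the cassette_orange is not yellow, and is the smaller of those in its own colour.

How it is judged (in metres and radians):
On the way, in this order (a step that is already met when the one before it is completed fails the run):
1. the orange cassette lies with its long side against the rail (gap under 3 mm, turned less than 0.12 rad), its centre still 90 mm or more from the end stop (x of cassette_orange in the frame of corner above -0.018 m and angle between the y axis of cassette_orange and the y axis of corner, either way round below 0.12 rad and y of cassette_orange in the frame of corner above 0.09 m), for 0.1 s.
2. the orange cassette is home in the corner pocket (y of cassette_orange in the frame of corner between 0.017 and 0.023 m and x of cassette_orange in the frame of corner between -0.0175 and -0.0125 m and height (world z) of cassette_orange below 0.0105 m and angle between cassette_orange's own z axis and vertical below 0.06 rad and angle between the y axis of cassette_orange and the y axis of corner, either way round below 0.08 rad), for 0.2 s.
At the end, for the whole second after the job is handed in: the orange cassette rests flat on the plate in the pocket, within 3 mm of the end stop and 2.5 mm of the rail, parallel to the rail within 0.08 rad; the blue cassette is within 10 mm, and the bottles and the tray within 20 mm, of where they stood (all of step 2 and linear speed of cassette_orange below 0.01 m/s and distance of cassette_blue from where it was at the start of the episode below 0.01 m and distance of each of dropper_red, stain_purple, tray from where it was at the start of the episode below 0.02 m); the robot touches nothing.
It fails at once if the orange cassette is lifted 8 mm or more off the plate, or tipped by more than 0.4 rad (height (world z) of cassette_orange above 0.016 m or angle between cassette_orange's own z axis and vertical above 0.4 rad).
It fails at once if the orange cassette is more than 10 mm away from the rail with its centre less than 85 mm from the end stop (y of cassette_orange in the frame of corner below 0.085 m and x of cassette_orange in the frame of corner below -0.025 m).
It fails at once if the blue cassette, a bottle or the tray is displaced (distance of cassette_blue from where it was at the start of the episode above 0.01 m or distance of any of dropper_red, stain_purple, tray from where it was at the start of the episode above 0.02 m).
It also fails if it takes over 48 s, if anything falls off the work surface, if the arm or the gripper's body presses on something with over 40 N, if the wrist force passes 120 N, or if a joint passes its speed limit or range.

ROBOT

A 6-joint arm with a two-finger parallel gripper is mounted at the origin on a cart in front of the work surface, level with it; the furniture and walls round the work are solid. World frame = base frame: x ahead of the robot, y to its left, z up, the work surface at z = 0. Lengths are in mm, angles in degrees, forces in N, time in s.
With the tool pointing down it reaches from about 375 to 900 mm from the base axis. Payload 3.1 kg.
Tool frame: the origin (TCP) lies at the very end of the fingers, on their centre line; the grasp point (between the pads) lies 19 mm behind it; z points along the fingers, y is the line along which they close (so a half turn about z gives the same grasp; the last joint's range is limited). The gripper opens to 87 mm and grips with 3 to 60 N. Pads are 19 mm wide; open, the fingers measure 117 mm over their backs; the gripper's body (75 mm by 190 mm) begins 51 mm behind the grasp point.
Start: joints at [-82.764, 30.224, 82.088, -0, 67.689, -10.227], TCP at [187.587, -596.161, 222.548] pointing down, gripper open.
Joint ranges: [-176.69, 176.69], [-43.24, 126.21], [12.49, 139.97], [-82, 262], [0, 151.66], [-163.58, 163.58]. Speed limits (degrees/s): [159.86, 159.86, 180, 180, 180, 180].

INTERFACE

Orientations are given as a 3x3 rotation matrix whose columns are the frame's x, y, z axes.
In Python, from cell import arm, cams, finder gives the robot as it stands.
- The arm moves only by the shell command python3 -m creep 'ROWS' [FORCE]. ROWS is JSON, a list that holds one entry, the list of rows, each a list of 7 numbers: the shift along the tool's x, y, z scaled (see below), then the turn, a rotation vector about the tool's x, y, z scaled (see below), then the gripper's target within -1 to 1 (fully open at 1, half-way at 0, shut at -1). In form: [[[x, y, z, wx, wy, wz, gripper], ...]]. A call has 1 to 10 rows; each row shifts and turns the commanded pose from where the row before left it, along the tool's axes as they then stand; what a row does not reach is not made up. The controller multiplies each number of a shift by 25 mm and each number of a turn by 60 degrees. A row lasts 1/12 s, in which the tool goes at most 41.7 mm and 7.16 degrees, less where a joint would pass 70% of its speed; a pose out of reach is approached as far as the arm can. A call with a number of a shift or a turn outside -1 to 1 is refused whole. A call with a gripper value outside its range is refused whole. The fingers move at their own pace and stop on an object; FORCE is the grip in N (left out, the last holds). Time passes only in rows, so rows that do not move let the fingers close. It gives the time, the measured TCP pose, the force, the opening and the grip force at its end, in the units of the state.
- arm.get_state(): the state, without advancing time (a new reading comes with each control period).
- cams.read_camera(name): name is "scene" or "top" or "wrist"; returns (picture, depth): 480x640x3 uint8, red, green, blue; 480x640 float32, mm along the optical axis (not along the pixel's ray), 0 where there is no reading.
- cams.camera_params(name): a dict with "vfov" (degrees; the focal length in pixels is half the picture's height over the tangent of half this angle, whatever the lens; pixels are square), "cx", "cy" (the principal point, pixels), "view" (4x4, takes a point from world to camera coordinates); the wrist camera has in their place "tool_from_camera" (4x4, takes a point from camera to tool coordinates, whose origin is the TCP and whose axes are the flange's). Camera axes: x right, y down, z forward; pixel columns grow to the right and rows downward; lengths in mm; the calibration is good to about 2 mm. The wrist camera is an equidistant fisheye: a pixel r from the principal point sees the ray r / f radians off the axis. A picture is of the moment at which its call begins: read the wrist's pose just before it. camera_params takes no time and is no camera call.
- arm.hand_in(): hands the job in; it is judged then, once.
Trained networks look in the newest picture that a camera, given by its name, has taken for a name from the list of things; names that differ only in an ending like _2 or _b are one class to them, and where a whole thing is asked for, a point or a joint stands for the part that bears it (a point fixed in the world has none). Each returns a list of dicts, best first, with "confidence" (0 to 1); they miss things now and then, are a little off and sometimes report something else, mostly with a low value. They report only what shows in the picture. A call takes as long as a camera call. They do not tell look-alikes from the thing itself.
- finder.recognise(thing, camera): "bbox" ([left, top, right, bottom] in pixels, round what is visible of it).
- finder.tip_of(thing, camera): "xy" ([column, row] in pixels: a listed point, or the origin of a listed thing).
The state is a dict: "time": time; "q": joint angles; "dq": joint speeds; "joint_torque": joint torques, N m; "tool_pos": TCP position; "tool_rot": TCP orientation; "force": force on the tool from outside, world axes, zero at the start; "torque": the same for the moment, N m; "gripper_width": finger opening in mm; "gripper_force": force on a finger pad.
Only numpy, scipy, OpenCV 4.12 (cv2) and the standard library are available. Lean on these libraries where they do the work, as an engineer would, in place of code of your own. Each camera call takes 0.05 s, during which the arm holds its last target. There are 200 camera calls.

## Working session

There is one attempt and no reset: what is moved stays moved. The work goes in short steps, Python scripts to look and compute and a shell command to move; the robot and the scene stay as the last step left them, time stands still between calls to the robot, and variables do not carry over. Pictures are saved under pics/ and viewed, at most 10 in all, crops included, and the job is handed in when it is done.

```bash
ls; mkdir -p pics; cat > h.py <<'E'
import numpy as np, cv2
from cell import arm, cams, finder
def ray(cam,uv):
    p=cams.camera_params(cam); f=240/np.tan(np.radians(p['vfov']/2)); V=np.array(p['view'])
    R=V[:3,:3]; o=-R.T@V[:3,3]
    return o, R.T@np.array([(uv[0]-p['cx'])/f,(uv[1]-p['cy'])/f,1])
def atz(cam,uv,z):
    o,d=ray(cam,uv); return o+d*(z-o[2])/d[2]
E
python3 - <<'E'
from h import *
for c in ("top","scene"):
    im,d=cams.read_camera(c); cv2.imwrite(f'pics/{c}0.png',im[:,:,::-1]); np.save(f'{c}0.npy',d); np.save(f'{c}i.npy',im)
    for t in ("cassette_orange","cassette_blue","reader_plate","cheek","corner","dropper_red"):
        for r in (finder.tip_of(t,c) or [])[:3]:
            z={'cassette_orange':8,'cassette_blue':8,'cheek':18,'corner':8}.get(t,0)
            print(c,t,np.round(r['xy']),round(r['confidence'],2),np.round(atz(c,r['xy'],z)))
print(arm.get_state()['time'],arm.get_state()['tool_rot'])
E
```

```text
pics
top cassette_orange [290. 179.] 0.82 [704. 191.   8.]
top cassette_orange [274. 263.] 0.57 [547. 216.   8.]
top cassette_blue [228. 267.] 0.72 [538. 298.   8.]
top reader_plate [270. 264.] 0.67 [547. 223.   0.]
top cheek [339. 252.] 0.64 [568.  99.  18.]
top corner [348. 237.] 0.88 [597.  82.   8.]
top dropper_red [446. 325.] 0.77 [441. -94.   0.]
scene cassette_orange [321. 302.] 0.91 [538. 223.   8.]
scene cassette_orange [255. 261.] 0.91 [698. 206.   8.]
scene cassette_orange [367. 378.] 0.72 [395. 313.   8.]
scene reader_plate [319. 301.] 0.72 [545. 218.   0.]
scene cheek [339. 247.] 0.72 [570. 100.  18.]
scene corner [331. 239.] 0.79 [597.  82.   8.]
scene dropper_red [438. 214.] 0.63 [441. -99.   0.]
0.7 [[ 9.53902397e-01  3.00117006e-01  9.92868266e-06]
 [ 3.00117006e-01 -9.53902392e-01 -9.30668137e-05]
 [-1.84599393e-05  9.17564231e-05 -9.99999996e-01]]
```

View pics/top0.png

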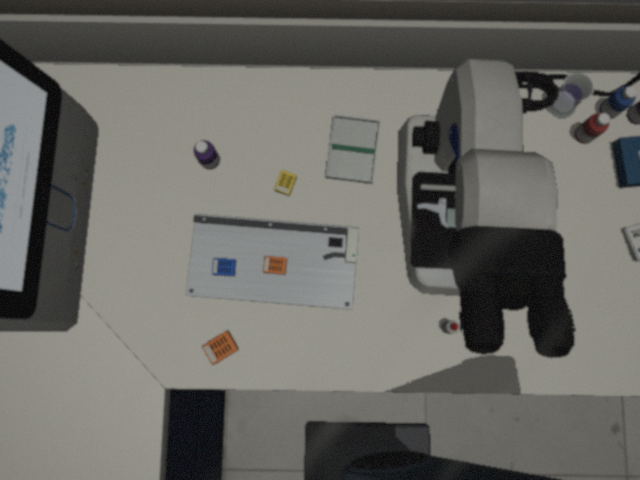

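View pics/scene0.png

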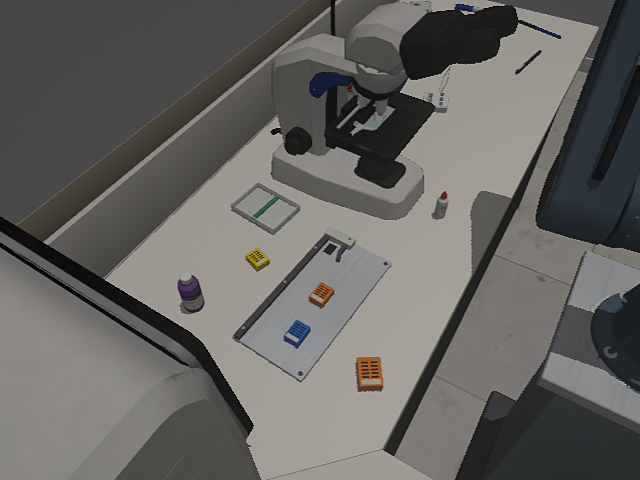

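The orange things: (274,264) on the plate, small; (220,346) off the plate, larger; (286,182) is yellow and out. The one on the plate fits, since it is the smaller of the orange pair. I'll confirm it in one crop while fitting the rail and the cassette.

```bash
python3 - <<'E'
from h import *
im=np.load('topi.npy'); 
cv2.imwrite('pics/crop0.png',cv2.resize(im[200:370,180:380,::-1],(800,600)[:2] if 0 else (706,600),interpolation=cv2.INTER_CUBIC))
for c,zt in (('top',23),('scene',23)):
    im=np.load(c+'i.npy'); hsv=cv2.cvtColor(im,cv2.COLOR_RGB2HSV)
    for n,lo,hi in(('or',(5,150,100),(18,255,255)),('bl',(105,150,60),(125,255,255))):
        m=cv2.inRange(hsv,lo,hi); m=cv2.morphologyEx(m,cv2.MORPH_CLOSE,np.ones((5,5)))
        k,l,s,ce=cv2.connectedComponentsWithStats(m)
        for i in range(1,k):
            if s[i,4]>60:
                P=np.argwhere(l==i)[:,::-1]; w=np.array([atz(c,p,zt)[:2] for p in P]).astype(np.float32)
                print(c,n,s[i],cv2.minAreaRect(w))
p=cams.camera_params('top'); print(ray('top',(320,240))[0], p['vfov'])
im=np.load('topi.npy'); g=cv2.cvtColor(im,cv2.COLOR_RGB2GRAY)
# rail inner edge: bottom of dark band
W=[]
for u in range(200,335,3):
    col=g[205:245,u].astype(float); j=np.argmax(np.diff(col)[5:])+5  # dark->light
    W.append(atz('top',(u,205+j+.5),18)[:2])
W=np.array(W); a=np.polyfit(W[:,1],W[:,0],1)
for _ in range(5):
    r=W[:,0]-np.polyval(a,W[:,1]); k=abs(r)<4; a=np.polyfit(W[k,1],W[k,0],1)
print('rail inner x=',a,k.sum(),len(k))
E
```

```text
top or [269 258  17  15 209] ((542.5791625976562, 208.05084228515625), (26.267061233520508, 25.423376083374023), 84.76156616210938)
top or [208 332  29  29 426] ((400.0422668457031, 299.29730224609375), (34.8995475769043, 38.754634857177734), 32.878177642822266)
top bl [219 260  15  15 206] ((537.3093872070312, 298.8362731933594), (25.005887985229492, 25.279052734375), 0.9114419221878052)
scene or [309 282  25  22 297] ((539.8355102539062, 213.95335388183594), (39.24837875366211, 33.30364990234375), 84.49171447753906)
scene or [357 357  26  34 563] ((393.2640075683594, 310.3984680175781), (37.69853210449219, 57.99148941040039), 32.74900817871094)
scene bl [456   4  17   6  62] ((713.1901245117188, -950.7051391601562), (24.801593780517578, 52.56056213378906), 89.64409637451172)
scene bl [284 320  26  28 363] ((536.0872802734375, 307.6928405761719), (30.6500301361084, 45.47579574584961), 1.22964608669281)
[ 420.32265975  111.96760412 1089.3107795 ] 43.42234573815443
rail inner x= [6.44135952e-02 5.95169311e+02] 45 45
```

View pics/crop0.png

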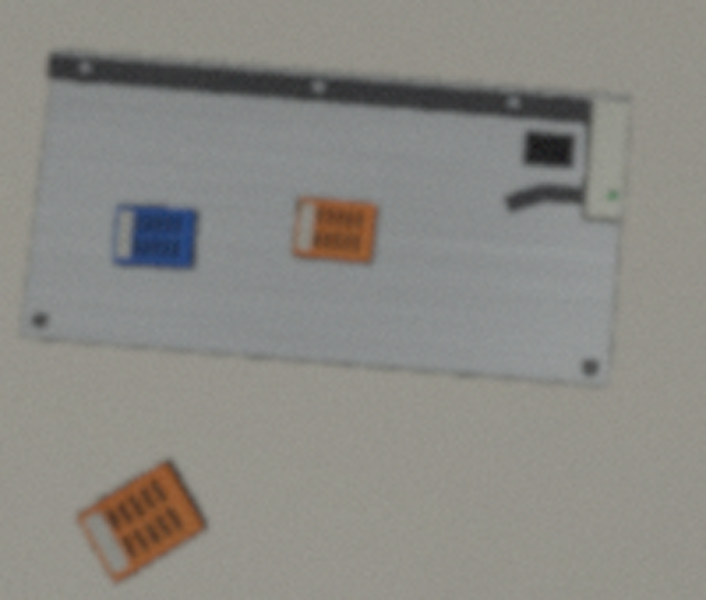

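The crop confirms it: the small orange cassette at crop (336,230) is on the plate, nearly parallel to the rail and about 66 mm from it, and the larger orange one at (142,520) is off the plate. I'll raise the arm, shut the gripper and turn it square to the rail.

```bash
python3 -m creep '[[[0,0,-1,0,0,0.117,-1],[0,0,-1,0,0,0.117,-1],[0,0,-1,0,0,0.117,-1],[0,0,-1,0,0,0,-1],[0,0,-1,0,0,0,-1],[0,0,-1,0,0,0,-1],[0,0,-1,0,0,0,-1],[0,0,-1,0,0,0,-1],[0,0,-1,0,0,0,-1],[0,0,-1,0,0,0,-1]]]' 20
```

```text
time: 1.53
tool_pos: [187.6, -595.8, 473.9]
tool_rot: [[0.998, -0.063, 0.0], [-0.063, -0.998, -0.0], [0.0, 0.0, -1.0]]
force: [-0.7, -1.0, -1.1]
gripper_width: 28.3
gripper_force: 0.0
```

```bash
python3 -m creep '[[[0.4,-1,-0.3,0,0,0,-1],[0.4,-1,-0.3,0,0,0,-1],[0.4,-1,-0.3,0,0,0,-1],[0.4,-1,-0.3,0,0,0,-1],[0.4,-1,0,0,0,0,-1],[0.4,-1,0,0,0,0,-1],[0.4,-1,0,0,0,0,-1],[0.4,-1,0,0,0,0,-1],[0.4,-1,0,0,0,0,-1],[0.4,-1,0,0,0,0,-1]]]'; python3 -m creep '[[[0.4,-1,0,0,0,0,-1],[0.4,-1,0,0,0,0,-1],[0.4,-1,0,0,0,0,-1],[0.4,-1,0,0,0,0,-1],[0.4,-1,0,0,0,0,-1],[0.2,-1,0,0,0,0,-1],[0.2,-1,0,0,0,0,-1],[0.2,-1,0,0,0,0,-1],[0.2,-1,0,0,0,0,-1],[0.2,-1,0,0,0,0,-1]]]'
```

```text
time: 2.37
tool_pos: [303.3, -351.5, 502.7]
tool_rot: [[0.998, -0.063, 0.0], [-0.063, -0.998, -0.0], [0.0, 0.0, -1.0]]
force: [0.5, -0.5, 0.5]
gripper_width: 0.3
gripper_force: 0.0
time: 3.2
tool_pos: [393.5, -106.8, 502.7]
tool_rot: [[0.998, -0.063, 0.0], [-0.063, -0.998, -0.0], [0.0, 0.0, -1.0]]
force: [-0.2, 0.1, -0.3]
gripper_width: 0.4
gripper_force: 0.0
```

```bash
python3 -m creep '[[[0.3,-1,0,0,0,0,-1],[0.3,-1,0,0,0,0,-1],[0.3,-1,0,0,0,0,-1],[0.3,-1,0,0,0,0,-1],[0.3,-1,0,0,0,0,-1],[0.3,-1,0,0,0,0,-1],[0.3,-1,0,0,0,0,-1],[0.3,-1,0,0,0,0,-1],[0.2,-1,1,0,0,0,-1],[0.2,-1,1,0,0,0,-1]]]'; python3 -m creep '[[[0,-1,1,0,0,0,-1],[0,-1,1,0,0,0,-1],[0,-1,1,0,0,0,-1],[0,0,1,0,0,0,-1],[0,0,1,0,0,0,-1],[0,0,1,0,0,0,-1],[0,0,1,0,0,0,-1],[0,0,1,0,0,0,-1],[0,0,1,0,0,0,-1],[0,0,1,0,0,0,-1]]]'
python3 - <<'E'
from h import *
s=arm.get_state(); im,d=cams.read_camera('wrist'); cv2.imwrite('pics/w1.png',im[:,:,::-1]); np.save('w1.npy',im)
p=cams.camera_params('wrist'); print(s['tool_pos'],p)
E
```

```text
time: 4.03
tool_pos: [480.2, 138.4, 453.5]
tool_rot: [[0.998, -0.063, 0.005], [-0.063, -0.998, 0.0], [0.005, -0.001, -1.0]]
force: [-0.1, -0.5, -0.6]
gripper_width: 0.4
gripper_force: 0.0
time: 4.87
tool_pos: [483.9, 211.9, 201.7]
tool_rot: [[0.998, -0.063, 0.001], [-0.063, -0.998, 0.0], [0.001, -0.0, -1.0]]
force: [0.4, -0.2, 0.4]
gripper_width: 0.6
gripper_force: 0.0
[483.88262928 211.90938073 201.68236835] {'vfov': 65.70646984690485, 'cx': 320.1392012002907, 'cy': 248.65932423946273, 'tool_from_camera': array([[ 6.08388382e-04, -9.58979707e-01, -2.83474074e-01,
         7.89893584e+01],
       [ 9.99999796e-01,  6.38295246e-04, -1.31367570e-05,
         8.52674242e-01],
       [ 1.93538037e-04, -2.83474008e-01,  9.58979900e-01,
        -1.61788855e+02],
       [ 0.00000000e+00,  0.00000000e+00,  0.00000000e+00,
         1.00000000e+00]])}
```

View pics/w1.png

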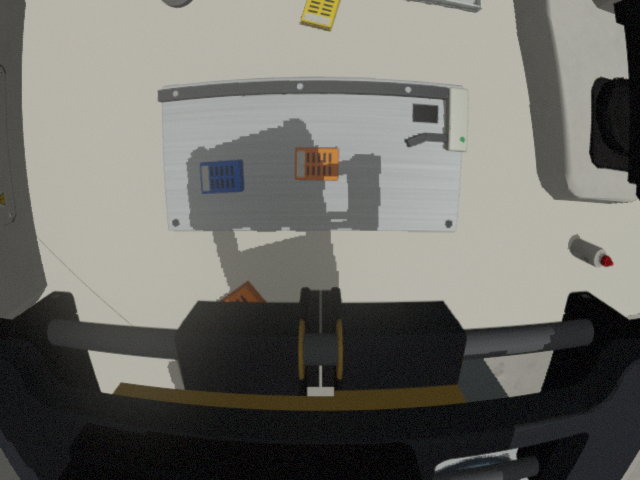

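The wrist view shows orange at (317,164), blue at (221,177), the rail's lower edge near row 97, the end stop's inner face near column 447 and the cheek at (430,137). I'll turn these pixels into positions.

```bash
cat >> h.py <<'E'
def watz(s,uv,z):
    p=cams.camera_params('wrist'); f=240/np.tan(np.radians(p['vfov']/2)); T=np.array(p['tool_from_camera'])
    v=np.array([uv[0]-p['cx'],uv[1]-p['cy']]); r=np.hypot(*v); t=r/f
    d=np.array([*(np.sin(t)*v/r),np.cos(t)]); R=np.array(s['tool_rot'])
    o=np.array(s['tool_pos'])+R@T[:3,3]; d=R@T[:3,:3]@d
    return o+d*(z-o[2])/d[2]
def color(s,im,lo,hi,z,n=150):
    m=cv2.inRange(cv2.cvtColor(im,cv2.COLOR_RGB2HSV),lo,hi); m=cv2.morphologyEx(m,cv2.MORPH_CLOSE,np.ones((5,5)))
    k,l,st,_=cv2.connectedComponentsWithStats(m)
    for i in range(1,k):
        if st[i,4]>n: yield st[i],cv2.minAreaRect(np.array([watz(s,p,z)[:2] for p in np.argwhere(l==i)[:,::-1]],np.float32))
E
python3 - <<'E'
from h import *
s=arm.get_state(); im=np.load('w1.npy')
for n,lo,hi in(('or',(5,150,60),(18,255,255)),('bl',(105,120,40),(130,255,255))):
    for r in color(s,im,lo,hi,23): print(n,r)
g=cv2.cvtColor(im,cv2.COLOR_RGB2GRAY).astype(float)
B=[];
for u in range(170,405,5):
    c=np.diff(g[85:112,u]); j=np.argmax(c); B.append((u,85+j+.5))
W=np.array([watz(s,b,18)[:2] for b in B]); a=np.polyfit(W[:,1],W[:,0],1)
for _ in range(5):
    k=abs(W[:,0]-np.polyval(a,W[:,1]))<3; a=np.polyfit(W[k,1],W[k,0],1)
print('rail',a,k.sum(),B[::8])
for y in (120,130,145): 
    j=np.argmax(np.diff(g[y,437:460]))+437; print('stop face',j+.5,y,watz(s,(j+.5,y),22))
for nm,uv in (('or corners',[(294,148),(338,147),(339,181),(295,181)]),):
    for q in uv: print(nm,watz(s,q,23))
E
```

```text
or (array([296, 149,  42,  31, 845], dtype=int32), ((537.869873046875, 209.50169372558594), (36.90516662597656, 27.239543914794922), 86.44438934326172))
or (array([226, 282,  38,  20, 325], dtype=int32), ((418.6549072265625, 290.23577880859375), (38.449100494384766, 20.700647354125977), 87.56153106689453))
bl (array([211, 161,  30,  31, 762], dtype=int32), ((533.4986572265625, 293.0918273925781), (27.28656768798828, 27.557497024536133), 87.8612060546875))
rail [6.70379877e-02 5.88509301e+02] 47 [(170, np.float64(101.5)), (210, np.float64(97.5)), (250, np.float64(94.5)), (290, np.float64(93.5)), (330, np.float64(93.5)), (370, np.float64(94.5))]
stop face 437.5 120 [574.5996014   95.98892798  22.        ]
stop face 448.5 130 [565.31040973  85.43502562  22.        ]
stop face 448.5 145 [551.19393975  85.8430783   22.        ]
or corners [553.71228822 228.53734797  23.        ]
or corners [552.0851024  189.32020389  23.        ]
or corners [521.23281454 190.128053    23.        ]
or corners [523.76373278 229.8057242   23.        ]
```

```bash
python3 -m creep '[[[0,0,1,0,0,0,-1],[0,0,1,0,0,0,-1],[0,0,1,0,0,0,-1],[0,0,1,0,0,0,-1],[0,0,1,0,0,0,-1],[0,0,1,0,0,0,-1],[0,0,1,0,0,0,-1],[0,0,0.5,0,0,0,-1],[0,0,0.1,0,0,0,-1],[0,0,0,0,0,0,-1]]]'; python3 -m creep '[[[0.5,0,0,0,0,0,-1],[0.3,0,0,0,0,0,-1],[0.2,0,0,0,0,0,-1],[0.2,0,0,0,0,0,-1],[0.2,0,0,0,0,0,-1],[0.2,0,0,0,0,0,-1],[0.2,0,0,0,0,0,-1],[0.2,0,0,0,0,0,-1],[0.2,0,0,0,0,0,-1],[0.2,0,0,0,0,0,-1]]]'
```

```text
time: 5.75
tool_pos: [484.0, 211.9, 12.3]
tool_rot: [[0.998, -0.063, -0.001], [-0.063, -0.998, -0.0], [-0.001, 0.0, -1.0]]
force: [-1.0, -0.1, 0.9]
gripper_width: 0.5
gripper_force: 0.0
time: 6.58
tool_pos: [544.1, 208.0, 12.5]
tool_rot: [[0.998, -0.063, -0.0], [-0.063, -0.998, -0.0], [-0.0, 0.0, -1.0]]
force: [0.4, 0.2, 0.4]
gripper_width: 0.7
gripper_force: 0.2
```

```bash
python3 -m creep '[[[0.2,0,0,0,0,0,-1],[0.2,0,0,0,0,0,-1],[0.1,0,0,0,0,0,-1],[0.1,0,0,0,0,0,-1],[0.05,0,0,0,0,0,-1],[0.05,0,0,0,0,0,-1],[0.05,0,0,0,0,0,-1]]]'; python3 - <<'E'
from h import *
s=arm.get_state(); im,d=cams.read_camera('wrist'); cv2.imwrite('pics/w2.png',cv2.resize(im[60:330,180:520,::-1],(740,588)))
for r in color(s,im,(5,150,60),(18,255,255),23): print(r)
E
```

```text
time: 7.17
tool_pos: [562.2, 206.9, 12.5]
tool_rot: [[0.998, -0.063, -0.001], [-0.063, -0.998, -0.0], [-0.001, 0.0, -1.0]]
force: [0.8, 0.5, 0.0]
gripper_width: 0.4
gripper_force: 0.1Traceback (most recent call last):
  File "<stdin>", line 3, in <module>
  File "h.py", line 19, in color
    if st[i,4]>n: yield st[i],cv2.minAreaRect(np.array([watz(s,p,z)[:2] for p in np.argwhere(l==i)[:,::-1]],np.float32))
                                                        ~~~~^^^^^^^
  File "h.py", line 10, in watz
    p=cams.camera_params('wrist'); f=240/np.tan(np.radians(p['vfov']/2)); T=np.array(p['tool_from_camera'])
ValueError: time passes only in moves, steps and waits
```

View pics/w2.png

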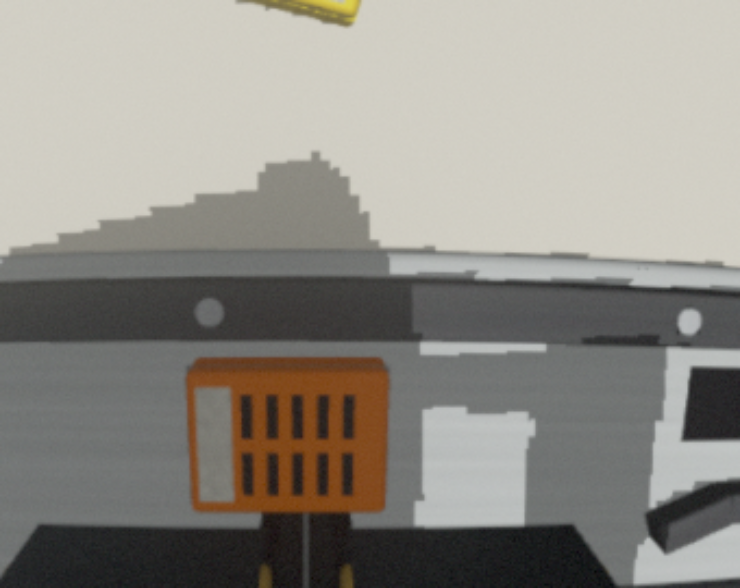

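The picture shows the cassette at (288,435), parallel to the rail, with about 4 mm still to go between row 357 and row 341. I'll close the gap gently.

```bash
python3 -m creep '[[[0.05,0,0,0,0,0,-1],[0.05,0,0,0,0,0,-1],[0.05,0,0,0,0,0,-1],[0.05,0,0,0,0,0,-1]]]';python3 -m creep '[[[0.05,0,0,0,0,0,-1]]]';python3 -m creep '[[[0.05,0,0,0,0,0,-1]]]'
```

```text
time: 7.55
tool_pos: [567.1, 206.7, 12.5]
tool_rot: [[0.998, -0.063, -0.001], [-0.063, -0.998, 0.0], [-0.001, -0.0, -1.0]]
force: [-3.0, 0.8, 1.9]
gripper_width: 0.4
gripper_force: 0.9
time: 7.63
tool_pos: [567.2, 206.6, 12.5]
tool_rot: [[0.998, -0.063, -0.004], [-0.063, -0.998, -0.0], [-0.004, 0.0, -1.0]]
force: [-4.6, 1.7, 3.8]
gripper_width: 0.4
gripper_force: 2.3
time: 7.72
tool_pos: [567.2, 206.6, 12.5]
tool_rot: [[0.998, -0.063, -0.006], [-0.063, -0.998, -0.0], [-0.006, 0.001, -1.0]]
force: [-6.7, 1.4, 6.6]
gripper_width: 0.3
gripper_force: 3.5
```

```bash
python3 -m creep '[[[0,0,0,0,0,0,-1],[0,0,0,0,0,0,-1],[-0.4,0,0,0,0,0,-1],[-1,0,0,0,0,0,-1],[0,0,-1,0,0,0,-1],[0,0,-1,0,0,0,-1],[0,-1,-1,0,0,0,-1],[0,-1,0,0,0,0,-1],[0,-1,0,0,0,0,-1]]]'; python3 - <<'E'
from h import *
print(arm.get_state()['q'])
E
```

```text
time: 8.47
tool_pos: [541.8, 284.4, 90.0]
tool_rot: [[0.998, -0.064, 0.006], [-0.064, -0.998, 0.002], [0.006, -0.002, -1.0]]
force: [-0.2, -0.0, -0.4]
gripper_width: 0.6
gripper_force: 0.0
[ 1.72586429e+01  3.88831590e+01  9.04411747e+01 -2.77070387e-02
  5.03064351e+01  1.10937930e+02]
```

```bash
python3 -m creep '[[[0,0,0,0,0,-0.115,-1],[0,0,0,0,0,-0.115,-1],[0,0,0,0,0,-0.115,-1],[0,0,0,0,0,-0.115,-1],[0,0,0,0,0,-0.115,-1],[0,0,0,0,0,-0.115,-1],[0,0,0,0,0,-0.115,-1],[0,0,0,0,0,-0.115,-1],[0,0,0,0,0,-0.115,-1],[0,0,0,0,0,-0.115,-1]]]';python3 -m creep '[[[0,0,0,0,0,-0.117,-1],[0,0,0,0,0,-0.117,-1],[0,0,0,0,0,-0.116,-1],[-0.4,1,0,0,0,0,-1],[-0.4,1,0,0,0,0,-1],[0,0,0,0,0,0,-1]]]'
python3 - <<'E'
from h import *
s=arm.get_state(); p=s['tool_pos']; print(p,s['tool_rot'])
n=np.array([.998,-.064,0]);u=np.array([.064,.998,0]); print('n',n@p,'u',u@p)
im,d=cams.read_camera('wrist'); cv2.imwrite('pics/w3.png',im[:,:,::-1])
E
```

```text
time: 9.3
tool_pos: [540.1, 283.5, 87.6]
tool_rot: [[0.411, 0.912, 0.002], [0.912, -0.411, 0.0], [0.001, 0.002, -1.0]]
force: [-0.4, 0.2, -0.9]
gripper_width: 0.6
gripper_force: 0.0
time: 9.8
tool_pos: [594.6, 258.7, 88.3]
tool_rot: [[0.065, 0.998, 0.009], [0.998, -0.065, 0.001], [0.001, 0.009, -1.0]]
force: [1.2, 1.3, -0.1]
gripper_width: 0.7
gripper_force: 0.0
[594.59219879 258.68131362  88.30136331] [[ 6.49029711e-02  9.97848001e-01  9.32585935e-03]
 [ 9.97890968e-01 -6.49104422e-02  5.00358668e-04]
 [ 1.10462755e-03  9.27371605e-03 -9.99956388e-01]]
n 576.8474103213119 u 296.2178517200711
```

View pics/w3.png

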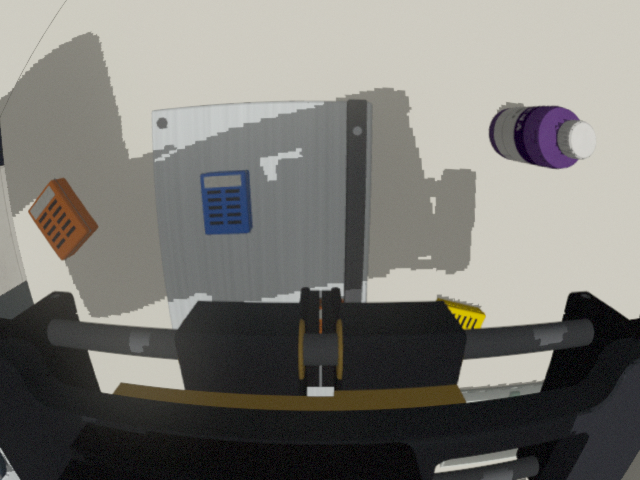

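```bash
python3 -m creep '[[[0,-0.07,1,0,0,0,-1],[0,0,1,0,0,0,-1],[0,0,0.7,0,0,0,-1],[0,0,0.2,0,0,0,-1],[0,0,0.1,0,0,0,-1],[0,0,0,0,0,0,-1]]]'
python3 - <<'E'
from h import *
s=arm.get_state(); p=s['tool_pos']; print(p)
n=np.array([.998,-.064,0]);u=np.array([.064,.998,0]); print('n',n@p,'u',u@p)
im,d=cams.read_camera('scene'); cv2.imwrite('pics/s4.png',cv2.resize(im[200:350,220:420,::-1],(800,600),interpolation=cv2.INTER_CUBIC))
E
```

```text
time: 10.35
tool_pos: [586.2, 260.8, 12.5]
tool_rot: [[0.062, 0.998, -0.0], [0.998, -0.062, -0.0], [-0.0, -0.0, -1.0]]
force: [-0.5, -0.3, 0.0]
gripper_width: 0.4
gripper_force: 0.0
[586.2143987  260.75393652  12.47431823]
n 568.3537179649576 u 297.7501501662235
```

View pics/s4.png

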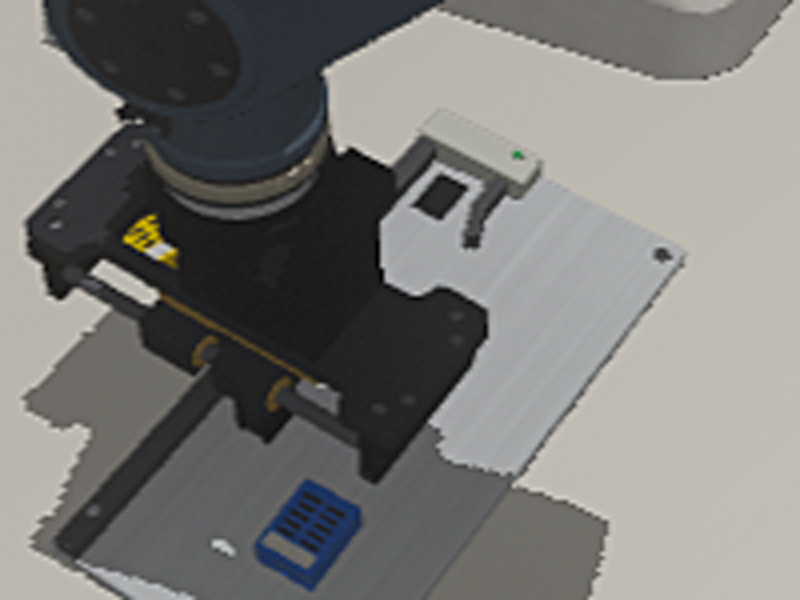

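Blue hasn't moved and the gripper is behind the orange cassette on the rail side. I'll shift 7 mm toward the rail, then push.

```bash
python3 -m creep '[[[0,0.28,0,0,0,0,-1],[0,0,0,0,0,0,-1]]]'; python3 -m creep '[[[-0.4,0,0,0,0,0,-1],[-0.2,0,0,0,0,0,-1],[-0.2,0,0,0,0,0,-1],[-0.2,0,0,0,0,0,-1],[-0.2,0,0,0,0,0,-1],[-0.2,0,0,0,0,0,-1],[-0.2,0,0,0,0,0,-1],[-0.2,0,0,0,0,0,-1],[-0.2,0,0,0,0,0,-1],[-0.2,0,0,0,0,0,-1]]]'
```

```text
time: 10.57
tool_pos: [596.4, 260.4, 14.2]
tool_rot: [[0.063, 0.998, 0.005], [0.998, -0.063, 0.001], [0.001, 0.005, -1.0]]
force: [-0.0, 0.4, 0.3]
gripper_width: 0.5
gripper_force: 0.0
time: 11.4
tool_pos: [590.0, 204.7, 12.5]
tool_rot: [[0.063, 0.998, -0.0], [0.998, -0.063, 0.0], [0.0, -0.0, -1.0]]
force: [-0.3, 0.4, 0.2]
gripper_width: 0.4
gripper_force: 0.3
```

```bash
python3 -m creep '[[[-0.2,0,0,0,0,0,-1],[-0.2,0,0,0,0,0,-1],[-0.2,0,0,0,0,0,-1],[-0.2,0,0,0,0,0,-1],[0,0,0,0,0,0,-1]]]'; python3 - <<'E'
from h import *
a,_=cams.read_camera('scene');b,_=cams.read_camera('top')
cv2.imwrite('pics/s5.png',np.hstack([cv2.resize(x[:,:,::-1],(400,400),interpolation=cv2.INTER_CUBIC) for x in (a[200:300,280:380],b[190:290,260:360])]))
E
```

```text
time: 11.82
tool_pos: [588.8, 184.1, 12.5]
tool_rot: [[0.063, 0.998, -0.0], [0.998, -0.063, -0.0], [-0.0, -0.0, -1.0]]
force: [-0.5, -0.2, -0.4]
gripper_width: 0.4
gripper_force: 0.0
```

View pics/s5.png

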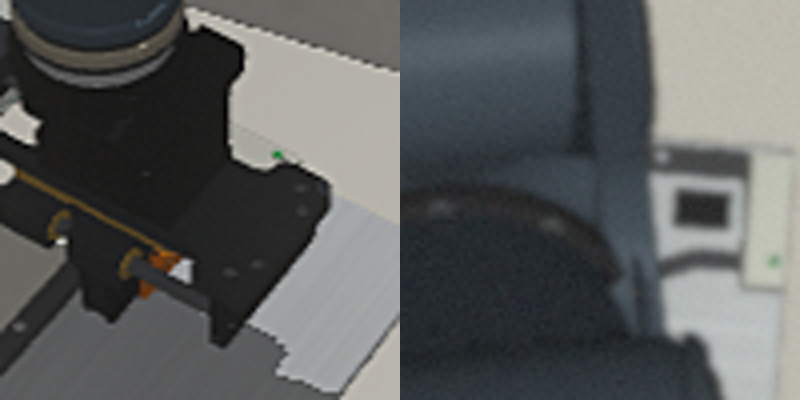

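```bash
python3 - <<'E'
from h import *
V=np.array(cams.camera_params('scene')['view']); p=cams.camera_params('scene'); f=240/np.tan(np.radians(p['vfov']/2))
n=np.array([.998,-.064,0]);u=np.array([.064,.998,0])
t=np.array(arm.get_state()['tool_pos']); print('tool n,u',n@t,u@t)
def pix(N,U,z):
    q=V[:3,:3]@(n*N+u*U+[0,0,z])+V[:3,3]; return np.round([(q[0]/q[2]*f+p['cx']-280)*4,(q[1]/q[2]*f+p['cy']-200)*4])
for N in (562.3,555): print('cassette rear-near corner foot/top',N,pix(N,u@t-9.5,8),pix(N,u@t-9.5,23), 'front',pix(N,u@t-49.5,23))
print('finger tip corners',pix(n@t-15,u@t+9.5,12.5),pix(n@t+15,u@t+9.5,12.5),pix(n@t-9,u@t+9.5,12.5))
print('rail foot far end',pix(592.3,390,18))
E
```

```text
tool n,u 575.9631231930138 222.13714716988972
cassette rear-near corner foot/top 562.3 [146. 304.] [145. 285.] front [193. 230.]
cassette rear-near corner foot/top 555 [159. 311.] [158. 292.] front [206. 236.]
finger tip corners [125. 326.] [ 73. 298.] [115. 320.]
rail foot far end [-144.  531.]
```

The visible corner agrees with the cassette lying flush against the rail, so I'll continue into the pocket.

```bash
python3 -m creep '[[[-0.2,0,0,0,0,0,-1],[-0.2,0,0,0,0,0,-1],[-0.2,0,0,0,0,0,-1],[-0.2,0,0,0,0,0,-1],[-0.2,0,0,0,0,0,-1],[-0.2,0,0,0,0,0,-1],[-0.2,0,0,0,0,0,-1],[0,0,0,0,0,0,-1]]]'; python3 -m creep '[[[-0.1,0,0,0,0,0,-1],[-0.1,0,0,0,0,0,-1],[-0.1,0,0,0,0,0,-1],[0,0,0,0,0,0,-1]]]'
```

```text
time: 12.58
tool_pos: [586.6, 149.1, 12.5]
tool_rot: [[0.064, 0.998, -0.0], [0.998, -0.064, -0.0], [-0.0, -0.0, -1.0]]
force: [-0.2, 0.0, 0.3]
gripper_width: 0.3
gripper_force: 0.0
time: 12.92
tool_pos: [586.2, 142.4, 12.6]
tool_rot: [[0.063, 0.998, -0.0], [0.998, -0.063, -0.0], [-0.0, -0.0, -1.0]]
force: [-0.4, 0.1, 0.6]
gripper_width: 0.3
gripper_force: 0.0
```

```bash
python3 -m creep '[[[-0.08,0,0,0,0,0,-1],[-0.08,0,0,0,0,0,-1],[-0.08,0,0,0,0,0,-1],[0,0,0,0,0,0,-1]]]'; for i in 1; do python3 -m creep '[[[-0.04,0,0,0,0,0,-1],[-0.04,0,0,0,0,0,-1],[0,0,0,0,0,0,-1]]]'; done
```

```text
time: 13.25
tool_pos: [585.8, 136.5, 12.5]
tool_rot: [[0.063, 0.998, -0.0], [0.998, -0.063, -0.0], [-0.0, -0.0, -1.0]]
force: [0.0, -0.2, -0.4]
gripper_width: 0.7
gripper_force: 0.0
time: 13.5
tool_pos: [585.9, 135.4, 12.6]
tool_rot: [[0.063, 0.998, 0.001], [0.998, -0.063, 0.001], [0.001, 0.001, -1.0]]
force: [0.3, 3.0, 0.8]
gripper_width: 0.3
gripper_force: 1.7
```

```bash
python3 -m creep '[[[-0.04,0,0,0,0,0,-1],[-0.04,0,0,0,0,0,-1],[0,0,0,0,0,0,-1]]]'; python3 -m creep '[[[-0.04,0,0,0,0,0,-1],[0,0,0,0,0,0,-1]]]'
```

```text
time: 13.75
tool_pos: [586.0, 135.3, 12.7]
tool_rot: [[0.064, 0.998, 0.001], [0.998, -0.064, 0.004], [0.004, 0.001, -1.0]]
force: [1.3, 10.0, -0.7]
gripper_width: 0.3
gripper_force: 4.9
time: 13.92
tool_pos: [585.9, 135.2, 12.8]
tool_rot: [[0.065, 0.998, 0.002], [0.998, -0.065, 0.005], [0.005, 0.001, -1.0]]
force: [1.9, 13.7, 0.5]
gripper_width: 0.4
gripper_force: 6.4
```

That is a hard stop at about the expected place. I'll back off straight, rise and look.

```bash
python3 -m creep '[[[0.2,0,0,0,0,0,-1],[0.5,0,0,0,0,0,-1],[1,0,0,0,0,0,-1],[0,0,-1,0,0,0,-1],[0,0,-1,0,0,0,-1],[0.5,-1,-1,0,0,0,-1],[0.5,-1,-1,0,0,0,-1],[0.5,-1,-1,0,0,0,-1],[0.5,-1,-1,0,0,0,-1],[0.5,-1,-1,0,0,0,-1]]]'; python3 -m creep '[[[1,-0.5,-1,0,0,0,-1],[1,-0.5,-1,0,0,0,-1],[1,-0.5,-1,0,0,0,-1],[1,-0.5,0,0,0,0,-1],[1,-0.5,0,0,0,0,-1],[1,0,0,0,0,0,-1],[0,0,0,0,0,0,-1]]]'
python3 - <<'E'
from h import *
a,_=cams.read_camera('scene'); np.save('sf.npy',a); b,_=cams.read_camera('top'); np.save('tf.npy',b)
cv2.imwrite('pics/f6.png',np.hstack([cv2.resize(x[:,:,::-1],(400,400),interpolation=cv2.INTER_CUBIC) for x in (a[220:290,300:370],b[210:280,300:370])]))
V=np.array(cams.camera_params('scene')['view'])
n=np.array([.998,-.064,0]);u=np.array([.064,.998,0])
print(arm.get_state()['tool_pos'])
E
```

```text
time: 14.75
tool_pos: [465.9, 244.8, 188.6]
tool_rot: [[0.063, 0.998, -0.0], [0.998, -0.063, -0.001], [-0.001, -0.0, -1.0]]
force: [0.3, 0.2, -0.6]
gripper_width: 0.7
gripper_force: 0.0
time: 15.33
tool_pos: [414.0, 402.2, 263.1]
tool_rot: [[0.059, 0.998, 0.002], [0.998, -0.059, 0.003], [0.003, 0.002, -1.0]]
force: [0.5, -0.4, 0.1]
gripper_width: 0.2
gripper_force: 0.0
[413.87513211 398.51082655 262.34318115]
```

View pics/f6.png

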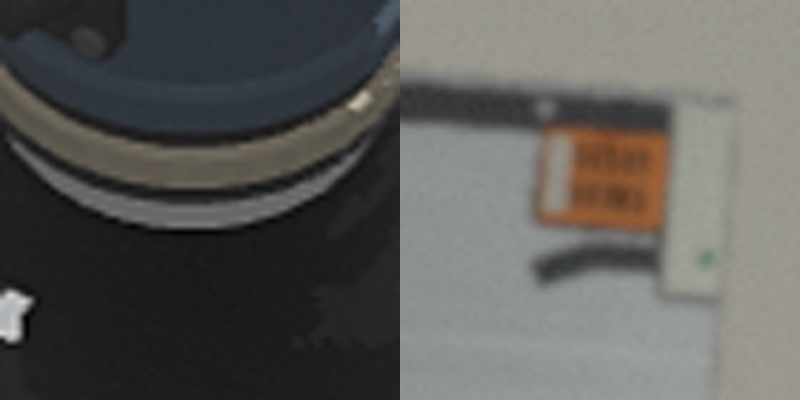

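The top view shows the cassette at crop (605,178) with its end against the white stop and its side along the rail. The remaining gap is too small to judge at this resolution, so I'll take one closer wrist look.

```bash
python3 -m creep '[[[-1,0,0,0,0,0.117,-1],[-1,0,0,0,0,0.117,-1],[-1,0.2,0,0,0,0.117,-1],[-1,0.4,0,0,0,0.117,-1],[-0.7,0.6,0,0,0,0.117,-1],[0,0.6,0,0,0,0.117,-1],[0,0.5,0,0,0,0.117,-1],[0,0.5,0,0,0,0.117,-1],[0,0.5,0,0,0,0.117,-1],[0,0.5,0,0,0,0.117,-1]]]'; python3 -m creep '[[[0.5,0,0,0,0,0.117,-1],[0.5,0,0.5,0,0,0.117,-1],[0.5,0,1,0,0,0.105,-1],[0,0,0,0,0,0,-1]]]'
```

```text
time: 16.27
tool_pos: [447.1, 221.0, 262.4]
tool_rot: [[0.962, 0.272, -0.001], [0.272, -0.962, -0.001], [-0.001, 0.001, -1.0]]
force: [0.0, -0.3, -0.3]
gripper_width: 0.6
gripper_force: 0.0
time: 16.6
tool_pos: [483.5, 226.8, 221.6]
tool_rot: [[0.997, -0.077, -0.005], [-0.077, -0.997, -0.002], [-0.005, 0.003, -1.0]]
force: [-0.5, -0.4, -0.7]
gripper_width: 0.4
gripper_force: 0.0
```

```bash
python3 -m creep '[[[0.4,1,1,0,0,0,-1],[0.4,1,1,0,0,0,-1],[0,1,1,0,0,0,-1],[0,0,1,0,0,0,-1],[0,0,0,0,0,0,-1],[0,0,0,0,0,0,-1]]]'; python3 - <<'E'
from h import *
s=arm.get_state(); im,d=cams.read_camera('wrist'); np.save('w7.npy',im)
o=finder.tip_of('corner','wrist')[:1]; print(s['tool_pos'],o)
cv2.imwrite('pics/w7.png',cv2.resize(im[60:240,250:490,::-1],(800,600),interpolation=cv2.INTER_CUBIC))
E
```

```text
time: 17.1
tool_pos: [497.0, 151.9, 124.7]
tool_rot: [[0.997, -0.072, -0.004], [-0.072, -0.997, -0.0], [-0.004, 0.001, -1.0]]
force: [0.7, -0.1, -0.4]
gripper_width: 0.2
gripper_force: 0.0
[496.95964055 151.86843704 124.72000468] [{'xy': [403.7, 105.1], 'confidence': 0.68}]
```

View pics/w7.png

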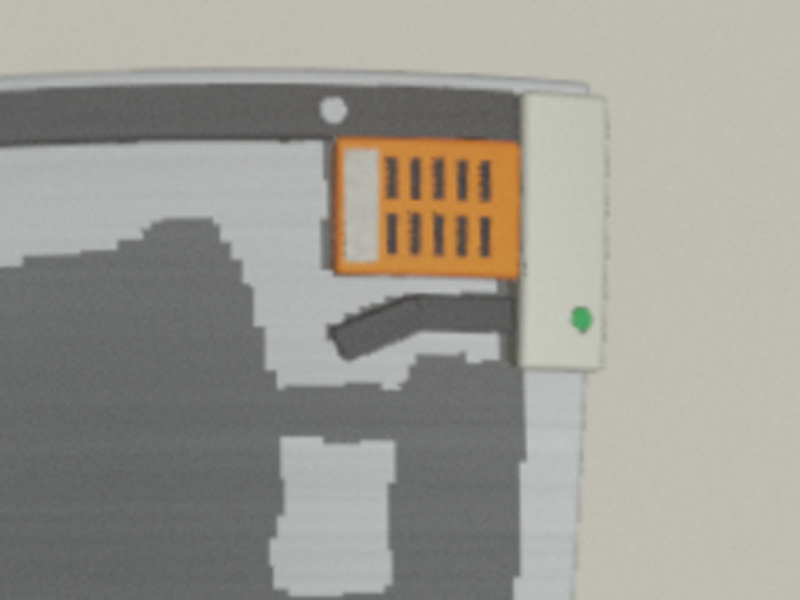

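The close view shows the cassette at crop (428,207), flush with the rail and against the end stop. I'm handing in.

```bash
python3 -c "
from cell import arm
print(arm.hand_in())"
```

```text
the job is handed in; nothing more can be done
None
```

The orange cassette is home in the corner pocket, flush with the rail and against the end stop in the last wrist picture; I handed the job in at about 17 s of the 48 s, and the hand-in returned no verdict.

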